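Put the flashlight away in the empty drawer

ROBOT

A 6-joint arm with a two-finger parallel gripper is mounted at the origin on the work surface. World frame = base frame: x ahead of the robot, y to its left, z up, the work surface at z = 0. Lengths are in m, angles in rad, forces in N, time in s.
With the tool pointing down it reaches from about 0.35 to 0.775 m from the base axis. Payload 7.3 kg.
Tool frame: the origin (TCP) lies midway between the tips of the shut fingers; the grasp point (between the pads) lies 19 mm behind it (tcp_to_grasp is the distance from the TCP to the grasp point, in m); z points along the fingers, y is the line along which they close (so a half turn about z gives the same grasp; the last joint's range is limited). The gripper opens to 92 mm and grips with 3 to 60 N. Pads are 19 mm wide; open, the fingers measure 130 mm over their backs; the gripper's body (75 mm by 190 mm) begins 47 mm behind the grasp point.
Start: joints at [-1.339, 0.342, 1.524, -0, 1.275, -0.146], TCP at [0.194, -0.488, 0.227] pointing down, gripper open.
Joint ranges: [-2.53, 2.53], [-0.77, 2.02], [0.04, 2.7], [-1, 4.14], [0.28, 2.66], [-3.11, 3.11]. Speed limits (rad/s): [2.57, 2.57, 3.14, 3.14, 3.14, 3.14].

INTERFACE

Orientations are given as [roll, pitch, yaw] about the fixed x, y, z axes, in that order (R = Rz(yaw) Ry(pitch) Rx(roll)).
In Python, from cell import observe, read_camera, calibration, hand_in, tcp_to_grasp gives the robot as it stands.
- The arm moves only by the tool send_rows, never from a script. Its argument "targets" is a list of rows, each a list of 5 numbers: the opening, from 0 (shut) to 1 (fully open), then the shift along the world's x, y, z in m, then the turn about the world's z in rad. A call has 1 to 5 rows; each row shifts and turns the commanded pose from where the row before left it; what a row does not reach is not made up. A row lasts 1/10 s, in which the tool goes at most 50 mm and 8.59 degrees, less where a joint would pass 70% of its speed; a pose out of reach is approached as far as the arm can. A call is refused whole if a number of a shift passes 0.05 or a number of a turn 0.15, either way. A call with a gripper value outside its range is refused whole. The fingers move at their own pace and stop on an object; "grip_force" is the grip in N (left out, the last holds). Time passes only in rows, so rows that do not move let the fingers close. It gives the time, the measured TCP pose, the force, the opening and the grip force at its end, in the units of the state.
- observe(): the state, without advancing time (a new reading comes with each control period).
- read_camera(name): name is "scene" or "top"; returns (picture, depth): 400x640x3 uint8, red, green, blue; 400x640 float32, m along the optical axis (not along the pixel's ray), 0 where there is no reading.
- calibration(name): a dict with "intrinsics" (3x3 intrinsics, pixels), "k1" (the pictures are not rectified: a ray, as slopes to the right and down, at radius r is drawn at 1 + k1 r^2 times it, then the intrinsics apply), "world_to_cam" (4x4, takes a point from world to camera coordinates). Camera axes: x right, y up, looking along -z (the intrinsics and any distortion apply to the point x, -y, -z); pixel columns grow to the right and rows downward; lengths in m; the calibration is good to about 2 mm. A picture is of the moment at which its call begins. calibration takes no time and is no camera call.
- hand_in(): hands the job in; it is judged then, once.
The state is a dict: "time": time; "qpos": joint angles; "qvel": joint speeds; "joint_efforts": joint torques, N m; "tool_pos": TCP position; "tool_rot": TCP orientation; "contact_force": force on the tool from outside, world axes, zero at the start; "torque": the same for the moment, N m; "opening": finger opening in m; "grip_force": force on a finger pad.
Only numpy, scipy, OpenCV 4.12 (cv2) and the standard library are available. Lean on these libraries where they do the work, as an engineer would, in place of code of your own. Each camera call takes 0.05 s, during which the arm holds its last target. There are 200 camera calls.

TASK

Put the red flashlight away in the drawer that is empty: pull that drawer out far enough, set the flashlight down flat on its floor without dropping it in, and push the drawer fully shut. Leave the other drawer, the one with the ski boot buckles in it, and everything else on the shelf as they are.

Things in the scene. Friction and masses are not known exactly. Their poses are not given: they have to be found in the camera images.
- flashlight_center (a point): Middle of the red aluminium flashlight, on its axis. 150 mm long along x, lens at +x. Round barrel 30 mm thick from x = -55 to +35 mm (grip here); hexagonal head beyond +35 and tail ring beyond -55, 36 across flats, on which it lies, axis 18 mm above its support. 0.22 kg. Loose on the table, left or right of the units.
- empty_drawer (a joint): White melamine drawer unit, one of two alike (carcass 220 deep, 136 wide, 105 high, fixed on the table). The drawer slides out along the unit's -x, towards the robot. 0 = fully shut, 0.18 m = fully out. This is the empty one; it starts ajar, open too little for the flashlight.
- empty_floor (a point): Centre of the empty drawer's inner floor, 22 mm above the table; moves with the drawer. x points into the cabinet. Inside 189 long (x), 96 wide (y); 6 mm walls, 53 high; 12 mm front panel at x = -94.5 to -106.5 mm, 79 high above the floor. With the drawer out by q, the part under the cabinet's top begins at x = q - 94.5 mm.
- empty_handle (a point): Middle of the empty drawer's handle: steel bar along y, 10 mm thick, 80 long, 35 mm in front of the drawer's face (30 mm clear gap), 75 mm above the table; the cabinet's top is 30 mm higher. x points into the cabinet.
- full_drawer (a joint): White melamine drawer unit, one of two alike (carcass 220 deep, 136 wide, 105 high, fixed on the table). The drawer slides out along the unit's -x, towards the robot. 0 = fully shut, 0.18 m = fully out. This one holds the buckles; it starts ajar and must stay so.
- full_floor (a point): Centre of the buckle drawer's inner floor, 22 mm above the table; moves with the drawer. x points into the cabinet. Inside 189 long (x), 96 wide (y); 6 mm walls, 53 high; 12 mm front panel at x = -94.5 to -106.5 mm, 79 high above the floor. With the drawer out by q, the part under the cabinet's top begins at x = q - 94.5 mm.
- full_handle (a point): Middle of the buckle drawer's handle: steel bar along y, 10 mm thick, 80 long, 35 mm in front of the drawer's face (30 mm clear gap), 75 mm above the table; the cabinet's top is 30 mm higher. x points into the cabinet.
- buckle1: Black plastic ski boot buckle, 30 x 75 x 19 mm, lying in the full drawer. Origin: centre of its underside.
- buckle2: Second such buckle, behind the first, same drawer.
- clothes_brush: Wooden clothes brush, 150 (x) x 50 x 36 mm, loose, on the other side of the units from the flashlight. Origin: centre of its underside.
- key_dish: White ceramic bowl, 90 mm across, 28 high, loose on the table between the robot and the units. Origin: centre of its underside.
- polish_tin: Dark round tin, 72 mm across, 30 high, loose on the table at the right, beside the glasses case. Origin: centre of its underside.
- dispenser: Push dispenser of clear plastic with white pump, 68 mm across, 168 high, loose on the table at the left. Origin: centre of its underside.
- glasses_case: Black glasses case, 65 x 155 (y) x 48 mm, loose on the table at the right. Origin: centre of its underside.
- flashlight: The same flashlight; origin on its underside at mid-length, 18 mm below flashlight_center; same axes.

How it is judged:
By the outcome, as a careful person would: the job done as asked, in the order asked, and still so for the second after the job is handed in, with the robot touching nothing.
It also fails if it takes over 70 s, if anything falls off the work surface, if the arm or the gripper's body presses on something with over 40 N, if the wrist force passes 120 N, or if a joint passes its speed limit or range.

## Working session

There is one attempt and no reset: what is moved stays moved. The work goes in short steps, Python scripts to look and compute and a tool call to move; the robot and the scene stay as the last step left them, time stands still between calls to the robot, and variables do not carry over. Pictures are saved under pics/ and viewed, at most 10 in all, crops included, and the job is handed in when it is done.

Besides the shell and the picture viewer there is one more tool, called after "Request:" as name(argument=value, ...) on one line, values as JSON. send_rows: Moves the arm, as the interface text tells. Its arguments: {"type":"object","properties":{"targets":{"type":"array","items":{"type":"array","items":{"type":"number"}}},"grip_force":{"type":"number"}},"required":["targets"]}

```bash
mkdir -p pics
cat > h.py <<'E'
import numpy as np, cv2
from cell import *
def cloud(name):
    im,d=read_camera(name); c=calibration(name); K=np.array(c["intrinsics"]); k1=c["k1"]
    h,w=d.shape; u,v=np.meshgrid(np.arange(w),np.arange(h))
    a=cv2.undistortPoints(np.stack([u,v],-1).reshape(-1,1,2).astype(float),K,np.array([k1,0,0,0.])).reshape(h,w,2)
    P=np.stack([a[...,0]*d,-a[...,1]*d,-d,np.ones_like(d)],-1)
    W=P@np.linalg.inv(np.array(c["world_to_cam"])).T
    W=W[...,:3]; W[d==0]=np.nan
    return im,d,W
E
python3 - <<'E'
from h import *
for n in("scene","top"):
    im,d,W=cloud(n); cv2.imwrite(f"pics/{n}0.png",im[...,::-1]); np.savez(f"{n}0.npz",im=im,d=d,W=W)
    c=calibration(n); print(n,np.linalg.inv(c["world_to_cam"])[:3].round(3).tolist(),c["k1"],np.array(c["intrinsics"]).tolist(),(d>0).mean())
s=observe();print({k:np.round(v,3).tolist() for k,v in s.items()},tcp_to_grasp)
E
```

```text
scene [[0.818, -0.429, 0.384, 1.038], [0.575, 0.621, -0.533, -0.634], [-0.01, 0.657, 0.754, 0.932]] -0.0100077838280424 [[378.2337232516827, 0.0, 318.1771386963235], [0.0, 378.2337232516827, 204.34537810102762], [0.0, 0.0, 1.0]] 0.99600390625
top [[0.028, 0.987, -0.16, 0.45], [-0.999, 0.025, -0.025, -0.059], [-0.02, 0.161, 0.987, 0.946]] -0.03887228436496601 [[379.4114059206381, 0.0, 318.28132112458957], [0.0, 379.4114059206381, 202.19765021846666], [0.0, 0.0, 1.0]] 0.99598046875
{'time': 0.1, 'qpos': [-1.339, 0.343, 1.525, -0.0, 1.275, -0.146], 'qvel': [-0.001, -0.0, -0.002, -0.001, 0.0, 0.001], 'joint_efforts': [0.002, -43.2, -24.469, 0.072, 0.053, -0.0], 'tool_pos': [0.194, -0.488, 0.226], 'tool_rot': [-3.14, -0.0, 0.378], 'contact_force': [-0.785, -0.109, -1.573], 'torque': [0.013, 0.013, -0.022], 'grip_force': 0.0, 'opening': 0.092} 0.0188
```

View pics/scene0.png

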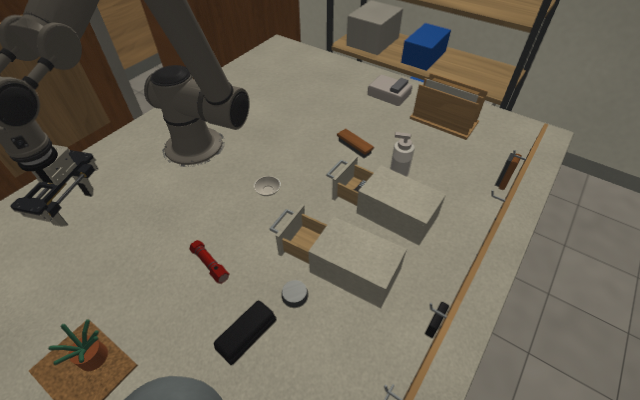

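View pics/top0.png

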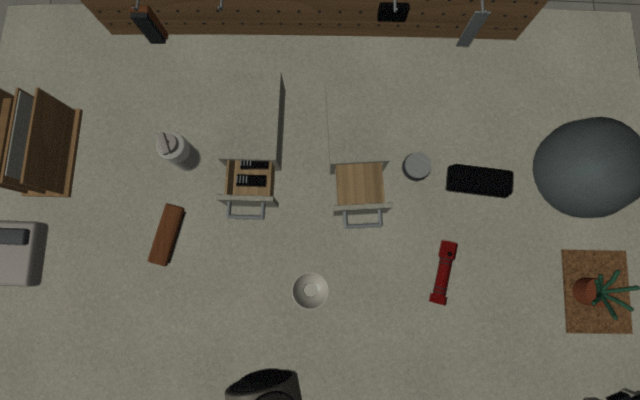

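The top view shows the buckle drawer on the left (buckles at 250,172) and the empty drawer on the right (interior 360,184, handle 363,222). The flashlight lies at (443,272), with its thicker lens head at (448,248) at the +x end. The dish is at (311,290). In the scene view the empty drawer is at (303,240) and the flashlight at (209,261).

```bash
python3 - <<'E'
from h import *
for n in("top","scene"):
    z=np.load(n+"0.npz"); im=z["im"].astype(int);W=z["W"]
    red=(im[...,0]>90)&(im[...,1]<40)&(im[...,2]<50)
    red&=(abs(W[...,0]-.45)<.15)&(W[...,1]<-.15)
    P=W[red]; print(n,"red",len(P),"zmax",np.percentile(P[:,2],[5,50,98]).round(4))
    (c,s,a)=cv2.minAreaRect(P[:,:2].astype(np.float32)); print(" rect",c,s,a, cv2.boxPoints((c,s,a)).round(4).tolist())
    # horizontal handles / top etc.
    def st(nm,m):
        Q=W[m]; print(nm,len(Q),Q.min(0).round(4),Q.max(0).round(4),np.median(Q,0).round(4)) if len(Q) else print(nm,0)
    if n=="top":
        for (u,v) in [(382,218),(344,222),(363,224),(363,225),(346,228),(382,226),(340,207),(385,206),(360,206),(360,185),(337,190),(384,190),(360,162),(246,217),(246,205)]: print(u,v,W[v,u].round(4))
    for zlo,zhi,nm in((.068,.084,"handle"),(.092,.110,"top")):
        m=(W[...,2]>zlo)&(W[...,2]<zhi)&(W[...,0]>.45)&(W[...,0]<.9)&(W[...,1]>-.3)&(W[...,1]<-.08)
        if nm=="handle": m&=W[...,0]<.575
        st(nm,m)
        Q=W[m]; print(cv2.minAreaRect(Q[:,:2].astype(np.float32)))
E
python3 - <<'E'
import cv2
a=cv2.imread("pics/top0.png")[140:320,270:480];b=cv2.imread("pics/scene0.png")[190:300,180:420]
a=cv2.resize(a,None,fx=3,fy=3,interpolation=2);b=cv2.resize(b,None,fx=3.3,fy=3.3,interpolation=2)
cv2.imwrite("pics/ca.png",a);cv2.imwrite("pics/cb.png",b)
E
```

```text
top red 18 zmax [0.0302 0.0326 0.0349]
 rect (0.41944724321365356, -0.3300943374633789) (0.0030920179560780525, 0.06658780574798584) 78.1975326538086 [[0.3865000009536743, -0.3248000144958496], [0.45170000195503235, -0.3384000062942505], [0.45239999890327454, -0.3353999853134155], [0.3871999979019165, -0.32179999351501465]]
382 218 [ 0.5578 -0.1846  0.0774]
344 222 [ 0.5462 -0.0974  0.078 ]
363 224 [ 0.5427 -0.141   0.0781]
363 225 [ 0.5403 -0.141   0.0788]
346 228 [ 0.5327 -0.1023  0.0758]
382 226 [ 0.5393 -0.1847  0.0769]
340 207 [ 0.5776 -0.0868  0.0996]
385 206 [ 0.5825 -0.1881  0.0992]
360 206 [ 0.5807 -0.1317  0.1013]
360 185 [ 0.6459 -0.138   0.0212]
337 190 [ 0.6265 -0.0805  0.0484]
384 190 [ 0.6385 -0.2005  0.002 ]
360 162 [ 0.6816 -0.1303  0.1055]
246 217 [0.5517 0.1291 0.0798]
246 205 [0.5881 0.1429 0.0243]
handle 302 [ 0.5324 -0.1852  0.068 ] [ 0.5749 -0.081   0.0834] [ 0.5433 -0.1345  0.0786]
((0.5540016293525696, -0.1339147835969925), (0.04027009382843971, 0.10347329080104828), 3.730050802230835)
top 4518 [ 0.5703 -0.2039  0.0921] [ 0.9    -0.08    0.1096] [ 0.7732 -0.1346  0.1046]
((0.735167920589447, -0.14193928241729736), (0.32965391874313354, 0.12384193390607834), 0.0044378433376550674)
scene red 245 zmax [0.0281 0.0334 0.0382]
 rect (0.4379535913467407, -0.33735910058021545) (0.026174940168857574, 0.14987832307815552) 77.64385986328125 [[0.3619000017642975, -0.33410000801086426], [0.508400022983551, -0.3662000000476837], [0.5139999985694885, -0.34060001373291016], [0.3675999939441681, -0.3084999918937683]]
handle 130 [ 0.5343 -0.1863  0.0697] [ 0.5688 -0.0955  0.0837] [ 0.5443 -0.1431  0.0781]
((0.5513483881950378, -0.14070264995098114), (0.02845131978392601, 0.09110114723443985), 4.700798034667969)
top 3286 [ 0.5714 -0.2055  0.0921] [ 0.8998 -0.0801  0.1093] [ 0.7876 -0.14    0.1043]
((0.7380951046943665, -0.13500575721263885), (0.327675998210907, 0.12534867227077484), 2.8987414836883545)
```

View pics/ca.png

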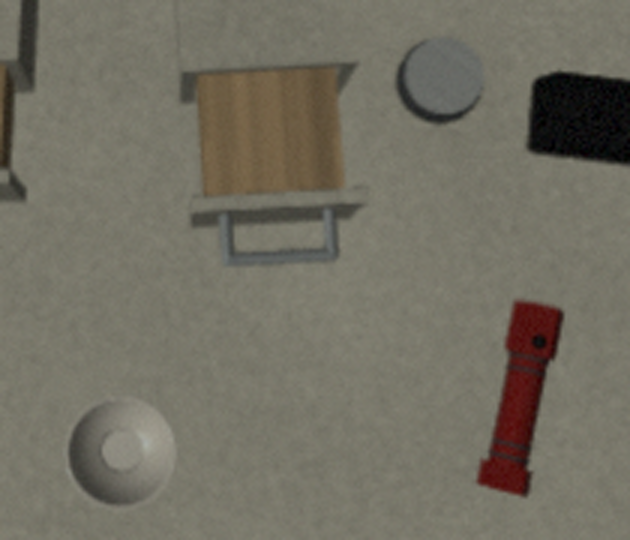

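View pics/cb.png

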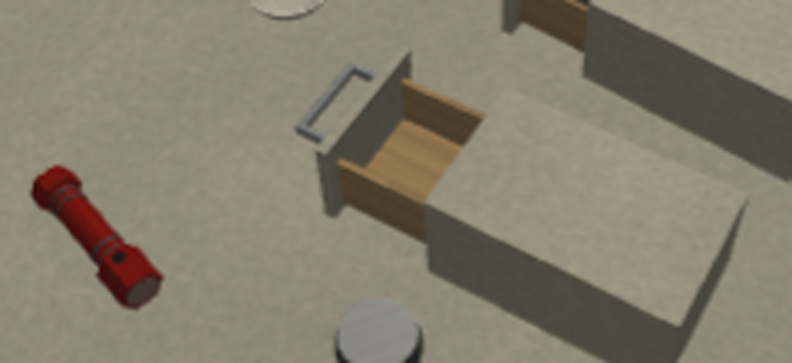

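Run:
```python
from h import *
for n in("top","scene"):
    z=np.load(n+"0.npz"); im=z["im"].astype(int);W=z["W"]
    red=(im[...,0]>1.8*im[...,1]+10)&(im[...,0]>1.8*im[...,2]+10)&(abs(W[...,0]-.44)<.13)&(W[...,1]<-.25)&(W[...,1]>-.45)&(W[...,2]>.012)
    P=W[red]; c,s,a=cv2.minAreaRect(P[:,:2].astype(np.float32))
    m=P[:,:2].mean(0); ax=np.linalg.svd(P[:,:2]-m)[2][0]; ax*=np.sign(ax[0]); t=(P[:,:2]-m)@ax
    print(n,"flash",len(P),c,s,"yaw",np.arctan2(ax[1],ax[0]),"center",m+ax*(t.min()+t.max())/2,t.max()-t.min(),"zmax",np.percentile(P[:,2],[50,97]))
    m=(W[...,2]>.100)&(W[...,0]>.64)&(W[...,0]<.95)&(W[...,1]>-.3)&(W[...,1]<-.03)&(W[...,2]<.11)
    Q=W[m]; r=cv2.minAreaRect(Q[:,:2].astype(np.float32)); print("cab",r,cv2.boxPoints(r).round(3).tolist(),np.median(Q[:,2]))
    # bar: points z>.07, x<.55
    m=(W[...,2]>.066)&(W[...,2]<.09)&(W[...,0]<.548)&(W[...,0]>.5)&(W[...,1]>-.22)&(W[...,1]<-.07)
    Q=W[m]; p=np.polyfit(Q[:,1],Q[:,0],1); print("bar",len(Q),Q[:,:2].mean(0),"yaw",-np.arctan(p[0]),Q.min(0),Q.max(0))
    m=(W[...,2]>.090)&(W[...,2]<.108)&(W[...,0]<.61)&(W[...,0]>.55)&(W[...,1]>-.24)&(W[...,1]<-.05)
    Q=W[m]; r=cv2.minAreaRect(Q[:,:2].astype(np.float32)); print("panel",r,cv2.boxPoints(r).round(3).tolist(),np.median(Q[:,2]))
    m=(W[...,2]>.018)&(W[...,2]<.028)&(W[...,0]<.7)&(W[...,0]>.58)&(W[...,1]>-.2)&(W[...,1]<-.07); print("floor z",m.sum(),np.median(W[m],0))
    for nm,b in(("dish",(.33,.5,-.1,.1)),("tin",(.6,.75,-.33,-.22))):
        m=(W[...,2]>.012)&(W[...,2]<.04)&(W[...,0]>b[0])&(W[...,0]<b[1])&(W[...,1]>b[2])&(W[...,1]<b[3]); Q=W[m]; print(nm,Q.min(0).round(3),Q.max(0).round(3))
```

```text
top flash 725 (0.4383573830127716, -0.33744680881500244) (0.03639189898967743, 0.14684493839740753) yaw -0.2175825219309883 center [ 0.43855053 -0.33621126] 0.14670799922959077 zmax [0.03244505 0.03791945]
cab ((0.7927061915397644, -0.12164266407489777), (0.22371231019496918, 0.1369960755109787), 4.526258945465088) [[0.6759999990463257, -0.06199999898672104], [0.6869999766349792, -0.19900000095367432], [0.9100000262260437, -0.1809999942779541], [0.8989999890327454, -0.04500000178813934]] 0.10471858036185355
bar 179 [ 0.5395442 -0.1386295] yaw 0.05278269878544459 [ 0.53238214 -0.18468271  0.07299789] [ 0.54656558 -0.0973849   0.08211459]
panel ((0.5803937911987305, -0.13861802220344543), (0.012763964012265205, 0.13154511153697968), 4.394231796264648) [[0.5690000057220459, -0.07400000095367432], [0.5789999961853027, -0.20499999821186066], [0.5920000076293945, -0.20399999618530273], [0.5820000171661377, -0.0729999989271164]] 0.10025376090976307
floor z 1508 [ 0.64825151 -0.13346996  0.02160493]
dish [ 0.344 -0.065  0.012] [0.43  0.021 0.031]
tin [ 0.663 -0.314  0.012] [ 0.732 -0.246  0.
[... 407 characters left out ...]
], [0.9079999923706055, -0.18000000715255737], [0.8960000276565552, -0.03999999910593033]] 0.10439064677062448
bar 92 [ 0.54219658 -0.1393364 ] yaw 0.05415764520827859 [ 0.5343425  -0.18488828  0.06974864] [ 0.54796231 -0.09631793  0.08368697]
panel ((0.5817084908485413, -0.13896602392196655), (0.014468413777649403, 0.13324971497058868), 4.061962127685547) [[0.5699999928474426, -0.0729999989271164], [0.5789999961853027, -0.20600000023841858], [0.593999981880188, -0.20499999821186066], [0.5839999914169312, -0.07199999690055847]] 0.0997052763578763
floor z 484 [ 0.61828122 -0.12270708  0.02165592]
dish [ 0.342 -0.064  0.012] [0.43  0.023 0.032]
tin [ 0.667 -0.317  0.012] [ 0.736 -0.247  0.034]
```

Request:
send_rows(targets=[[0.25, 0.0315, 0.0315, 0, 0.1155], [0.25, 0.0315, 0.0315, 0, 0.1155], [0.25, 0.0315, 0.0315, 0, 0.1155], [0.25, 0.0315, 0.0315, 0, 0.1155], [0.25, 0.0315, 0.0315, 0, 0.1155]], grip_force=25)

```text
time: 0.6
tool_pos: [0.352, -0.3289, 0.2265]
tool_rot: [-3.141, -0.0, 0.96]
contact_force: [0.3, -1.1, -0.0]
opening: 0.0566
grip_force: 0.0
```

Request:
send_rows(targets=[[0.24, 0.0315, 0.0315, 0, 0.1155], [0.24, 0.0315, 0.0315, 0, 0.1155], [0.24, 0.0315, 0.0315, 0, 0.1155], [0.24, 0.0315, 0.0315, 0, 0.1155], [0.24, 0.0315, 0.0315, 0, 0.1155]])

```text
time: 1.1
tool_pos: [0.5096, -0.1713, 0.2265]
tool_rot: [-3.141, -0.0, 1.538]
contact_force: [-0.2, -1.1, -0.1]
opening: 0.0225
grip_force: 0.0
```

Request:
send_rows(targets=[[0.24, 0.0315, 0.0315, 0, 0.1155], [0.24, 0, 0, 0, 0], [0.24, 0, 0, 0, 0]])

```text
time: 1.4
tool_pos: [0.5402, -0.1407, 0.226]
tool_rot: [-3.14, -0.0, 1.65]
contact_force: [-0.5, -0.4, -0.0]
opening: 0.0223
grip_force: 0.0
```

Request:
send_rows(targets=[[0.24, 0, 0, -0.045, 0], [0.24, 0, 0, -0.045, 0], [0.24, 0, 0, -0.03, 0], [0.24, 0, 0, -0.015, 0], [0.24, 0, 0, 0, 0]])

```text
time: 1.9
tool_pos: [0.5377, -0.1422, 0.0894]
tool_rot: [-3.137, -0.002, 1.645]
contact_force: [-0.2, 0.1, 0.1]
opening: 0.0218
grip_force: 0.0
```

Request:
send_rows(targets=[[0.24, 0, 0, -0.01, 0], [0.24, 0, 0, -0.005, 0], [0.24, 0, 0, 0, 0]])

```text
time: 2.2
tool_pos: [0.54, -0.1418, 0.0768]
tool_rot: [3.142, 0.0, 1.648]
contact_force: [0.8, 0.4, 0.4]
opening: 0.0222
grip_force: 0.0
```

Request:
send_rows(targets=[[0.24, 0, 0, -0.01, 0], [0.24, 0, 0, -0.01, 0], [0.24, 0, 0, 0, 0], [0.05, 0, 0, 0, 0], [0.05, 0, 0, 0, 0]])

```text
time: 2.7
tool_pos: [0.5402, -0.1415, 0.0569]
tool_rot: [3.142, 0.0, 1.648]
contact_force: [-1.9, -0.7, -0.1]
opening: 0.0107
grip_force: 0.5
```

Request:
send_rows(targets=[[0.05, 0, 0, 0, 0], [0.05, 0, 0, 0, 0], [0.05, 0, 0, 0, 0]])

```text
time: 3.0
tool_pos: [0.5403, -0.1415, 0.0569]
tool_rot: [3.141, 0.0, 1.648]
contact_force: [-0.0, 0.2, -2.3]
opening: 0.0087
grip_force: 25.0
```

Request:
send_rows(targets=[[0.05, -0.008, -0.0006, 0, 0], [0.05, -0.012, -0.0009, 0, 0], [0.05, -0.012, -0.0009, 0, 0], [0.05, -0.008, -0.0006, 0, 0], [0.05, 0, 0, 0, 0]])

```text
time: 3.5
tool_pos: [0.4989, -0.1448, 0.0568]
tool_rot: [-3.14, 0.0, 1.648]
contact_force: [-0.8, -2.4, -1.6]
opening: 0.0088
grip_force: 25.0
```

Request:
send_rows(targets=[[0.05, -0.01, -0.0008, 0, 0], [0.05, -0.01, -0.0008, 0, 0], [0.05, -0.01, -0.0008, 0, 0], [0.05, -0.005, -0.0004, 0, 0], [0.05, 0, 0, 0, 0]])

```text
time: 4.0
tool_pos: [0.4641, -0.1476, 0.0569]
tool_rot: [-3.141, 0.0, 1.648]
contact_force: [-1.0, -4.4, -1.7]
opening: 0.009
grip_force: 25.0
```

Request:
send_rows(targets=[[0.05, -0.004, 0, 0, 0], [0.05, 0, 0, 0, 0], [0.24, 0, 0, 0, 0], [0.24, 0, 0, 0, 0], [0.24, 0, 0, 0, 0]])

```text
time: 4.5
tool_pos: [0.461, -0.1468, 0.0567]
tool_rot: [-3.141, -0.001, 1.648]
contact_force: [0.8, 0.1, 0.9]
opening: 0.0217
grip_force: 0.0
```

Request:
send_rows(targets=[[0.24, 0, 0, 0.01, 0], [0.24, 0, 0, 0.03, 0], [0.24, 0, 0, 0.05, 0], [0.24, 0, 0, 0.05, 0], [0.24, 0, 0, 0.02, 0]])

```text
time: 5.0
tool_pos: [0.4627, -0.1477, 0.2223]
tool_rot: [3.135, 0.004, 1.649]
contact_force: [-0.3, -0.2, 0.0]
opening: 0.0221
grip_force: 0.0
```

Request:
send_rows(targets=[[0.65, -0.0028, -0.0212, 0, 0.1417], [0.65, -0.0028, -0.0212, 0, 0.1417], [0.65, -0.0028, -0.0212, 0, 0.1417], [0.65, -0.0028, -0.0212, 0, 0.1417], [0.65, -0.0028, -0.0212, 0, 0.1417]])

```text
time: 5.5
tool_pos: [0.447, -0.2538, 0.2175]
tool_rot: [3.141, 0.0, 2.363]
contact_force: [0.4, -0.3, 0.7]
opening: 0.0567
grip_force: 0.0
```

Request:
send_rows(targets=[[0.65, -0.0028, -0.0212, 0, 0.1417], [0.65, -0.0028, -0.0212, 0, 0.1417], [0.65, -0.0028, -0.0212, 0, 0.1417], [0.65, -0.0028, -0.0212, 0, 0.1417], [0.65, 0, 0, 0, 0]])

```text
time: 6.0
tool_pos: [0.4355, -0.34, 0.2172]
tool_rot: [-3.141, 0.0, 2.924]
contact_force: [0.9, -0.2, -0.8]
opening: 0.0597
grip_force: 0.0
```

Run:
```python
from h import *
print(observe()["tool_pos"],observe()["tool_rot"])
for n in("top","scene"):
    im,d,W=cloud(n); cv2.imwrite(f"pics/{n}1.png",im[...,::-1])
    m=(W[...,2]>.090)&(W[...,2]<.108)&(W[...,0]<.54)&(W[...,0]>.45)&(W[...,1]>-.22)&(W[...,1]<-.05)
    r=cv2.minAreaRect(W[m][:,:2].astype(np.float32)); print(n,"panel",m.sum(),r)
    m=(W[...,2]>.017)&(W[...,2]<.028)&(W[...,0]<.7)&(W[...,0]>.5)&(W[...,1]>-.2)&(W[...,1]<-.08)
    print("floor",m.sum(),np.median(W[m][:,2]) if m.any() else 0, W[m].min(0),W[m].max(0))
```

```text
[ 0.43553656 -0.34000879  0.2171864 ] [-3.14090055e+00  4.69230018e-04  2.92425537e+00]
top panel 332 ((0.5019999146461487, -0.14479178190231323), (0.01213040854781866, 0.13158896565437317), 4.5659499168396)
floor 2851 0.021628707113642398 [ 0.51102405 -0.19728788  0.01700118] [ 0.69959906 -0.08143196  0.02797271]
scene panel 209 ((0.5035443305969238, -0.14512908458709717), (0.01356679480522871, 0.1316778063774109), 4.407322406768799)
floor 1009 0.0217013644384213 [ 0.5045525  -0.199891    0.01700587] [ 0.69805375 -0.08300164  0.02796331]
```

View pics/top1.png

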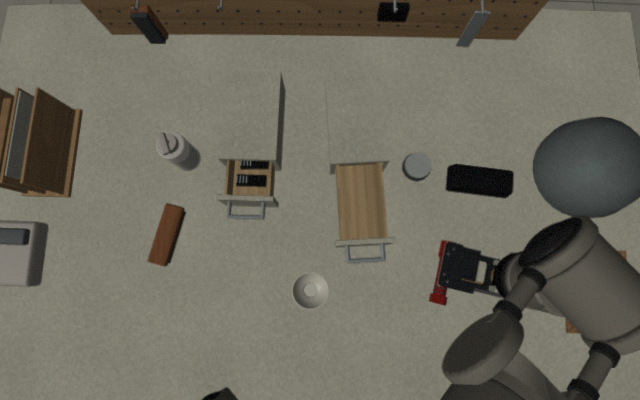

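The top view shows the drawer well out (panel at 364,240), with about 173 mm of floor exposed. Nothing else has moved, and the gripper is over the flashlight (440,272).

Request:
send_rows(targets=[[0.65, 0, 0, -0.045, 0], [0.65, 0, 0, -0.045, 0], [0.65, 0, 0, -0.04, 0], [0.65, 0, 0, -0.03, 0], [0.65, 0, 0, 0, 0]])

```text
time: 6.6
tool_pos: [0.4342, -0.3349, 0.0534]
tool_rot: [3.137, -0.007, 2.922]
contact_force: [0.2, -0.1, 1.0]
opening: 0.059
grip_force: 0.0
```

Request:
send_rows(targets=[[0.65, 0, 0, -0.02, 0], [0.65, 0, 0, -0.02, 0], [0.65, 0, 0, -0.01, 0], [0.65, 0, 0, 0, 0], [0.65, 0, 0, 0, 0]])

```text
time: 7.1
tool_pos: [0.4367, -0.3384, 0.0081]
tool_rot: [-3.141, 0.001, 2.923]
contact_force: [0.3, -0.9, 0.1]
opening: 0.0595
grip_force: 0.0
```

Request:
send_rows(targets=[[0.65, 0, 0, -0.003, 0], [0.2, 0, 0, 0, 0], [0.2, 0, 0, 0, 0], [0.2, 0, 0, 0, 0], [0.2, 0, 0, 0, 0]], grip_force=25)

```text
time: 7.6
tool_pos: [0.436, -0.3382, 0.0039]
tool_rot: [-3.142, 0.0, 2.924]
contact_force: [0.2, -0.8, 1.1]
opening: 0.032
grip_force: 1.1
```

Request:
send_rows(targets=[[0.2, 0, 0, 0, 0], [0.2, 0, 0, 0, 0]])

```text
time: 7.8
tool_pos: [0.436, -0.3382, 0.0039]
tool_rot: [-3.141, 0.0, 2.924]
contact_force: [0.4, -0.3, 1.3]
opening: 0.0294
grip_force: 25.0
```

Request:
send_rows(targets=[[0.2, 0, 0, 0.02, 0], [0.2, 0, 0, 0.04, 0], [0.2, 0, 0, 0.045, 0], [0.2, 0, 0, 0.045, 0], [0.2, 0, 0, 0.03, 0]])

```text
time: 8.3
tool_pos: [0.4363, -0.3384, 0.1867]
tool_rot: [-3.14, 0.002, 2.924]
contact_force: [1.0, -0.8, -1.6]
opening: 0.0292
grip_force: 25.0
```

Request:
send_rows(targets=[[0.2, 0.035, 0.03, 0, 0.06], [0.2, 0.035, 0.03, 0, 0.06], [0.2, 0.035, 0.03, 0, 0.06], [0.2, 0.026, 0.03, 0, 0.06], [0.2, 0.024, 0.03, 0, 0.056]])

```text
time: 8.8
tool_pos: [0.5918, -0.1864, 0.1829]
tool_rot: [3.141, -0.001, -3.061]
contact_force: [0.5, -0.6, -2.6]
opening: 0.0292
grip_force: 25.0
```

Request:
send_rows(targets=[[0.2, 0, 0.03, 0, 0], [0.2, 0, 0.021, 0, 0], [0.2, 0, 0, 0, 0], [0.2, 0, 0, 0, 0]])

```text
time: 9.2
tool_pos: [0.5908, -0.1369, 0.1833]
tool_rot: [3.142, -0.001, -3.063]
contact_force: [-0.5, 0.4, -2.9]
opening: 0.0295
grip_force: 25.0
```

Run:
```python
from h import *
s=observe();print(s["tool_pos"],s["tool_rot"],s["opening"],s["contact_force"])
for n in("top","scene"):
    im,d,W=cloud(n); cv2.imwrite(f"pics/{n}2.png",im[...,::-1]); im=im.astype(int)
    red=(im[...,0]>1.8*im[...,1]+10)&(im[...,0]>1.8*im[...,2]+10)&(W[...,2]>.12)&(W[...,0]>.45)
    P=W[red]; m=np.median(P,0); ax=np.linalg.svd(P-P.mean(0),full_matrices=False)[2][0]; ax*=np.sign(ax[0]); t=(P-m)@ax
    print(n,len(P),"axis",ax,"center",m+ax*(np.percentile(t,1)+np.percentile(t,99))/2,t.max()-t.min())
```

```text
[ 0.59078896 -0.13686231  0.18333656] [ 3.14151966e+00 -8.85947249e-04 -3.06251567e+00] 0.029546663687871535 [-0.54755346  0.42623674 -2.89115873]
top 356 axis [0.99825377 0.03507934 0.04752742] center [ 0.54179495 -0.13811695  0.21207344] 0.05100455647421302
scene 255 axis [0.99663032 0.08125247 0.01122712] center [ 0.63648844 -0.14594568  0.2110603 ] 0.06766898270056666
```

View pics/scene2.png

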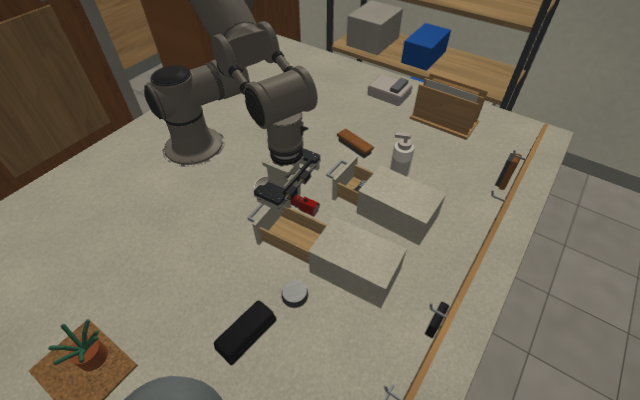

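The scene view shows the flashlight held level above the open drawer, with its head at (308,206). It is aligned with the drawer and nothing is disturbed.

Request:
send_rows(targets=[[0.2, 0.001, 0, -0.04, 0], [0.2, 0, 0, -0.03, 0], [0.2, 0, 0, -0.025, 0], [0.2, 0, 0, -0.015, 0], [0.2, 0, 0, 0, 0]])

```text
time: 9.8
tool_pos: [0.5902, -0.1378, 0.0711]
tool_rot: [3.14, -0.005, -3.065]
contact_force: [0.2, 0.5, -2.5]
opening: 0.0289
grip_force: 25.0
```

Request:
send_rows(targets=[[0.2, 0, 0, -0.015, 0], [0.2, 0, 0, -0.012, 0], [0.2, 0, 0, -0.01, 0], [0.2, 0, 0, 0, 0], [0.2, 0, 0, 0, 0]])

```text
time: 10.3
tool_pos: [0.5921, -0.1372, 0.0369]
tool_rot: [3.142, 0.0, -3.064]
contact_force: [0.1, -0.0, -2.2]
opening: 0.0292
grip_force: 25.0
```

Request:
send_rows(targets=[[0.2, 0, 0, -0.004, 0], [0.2, 0, 0, -0.003, 0], [0.2, 0, 0, -0.002, 0], [0.2, 0, 0, 0, 0], [0.2, 0, 0, 0, 0]])

```text
time: 10.8
tool_pos: [0.592, -0.1371, 0.0277]
tool_rot: [3.141, -0.0, -3.064]
contact_force: [-0.1, -0.4, -1.3]
opening: 0.0297
grip_force: 25.0
```

Request:
send_rows(targets=[[0.2, 0, 0, -0.001, 0], [0.2, 0, 0, 0, 0], [0.2, 0, 0, 0, 0]])

```text
time: 11.1
tool_pos: [0.592, -0.1371, 0.0268]
tool_rot: [3.142, 0.0, -3.064]
contact_force: [0.6, 0.2, -2.2]
opening: 0.0294
grip_force: 25.0
```

Request:
send_rows(targets=[[0.2, 0, 0, -0.001, 0], [0.2, 0, 0, 0, 0], [0.2, 0, 0, 0, 0]])

```text
time: 11.4
tool_pos: [0.5921, -0.1371, 0.0259]
tool_rot: [-3.142, 0.0, -3.064]
contact_force: [0.2, -0.6, -0.8]
opening: 0.0295
grip_force: 25.0
```

Request:
send_rows(targets=[[0.2, 0, 0, -0.0005, 0], [0.2, 0, 0, 0, 0], [0.2, 0, 0, 0, 0]])

```text
time: 11.7
tool_pos: [0.5923, -0.1371, 0.0258]
tool_rot: [-3.141, 0.001, -3.064]
contact_force: [-1.1, 0.9, 5.5]
opening: 0.0291
grip_force: 25.0
```

Contact is felt at the expected height (+5.5 N), so the flashlight is on the floor. I'll release it with a narrow opening.

Request:
send_rows(targets=[[0.36, 0, 0, 0, 0], [0.42, 0, 0, 0, 0], [0.45, 0, 0, 0, 0], [0.45, 0, 0, 0, 0]])

```text
time: 12.1
tool_pos: [0.5919, -0.137, 0.025]
tool_rot: [3.141, -0.0, -3.064]
contact_force: [0.1, 0.0, -0.2]
opening: 0.0411
grip_force: 0.0
```

Request:
send_rows(targets=[[0.45, 0, 0, 0.01, 0], [0.45, 0, 0, 0.02, 0], [0.45, 0, 0, 0.03, 0], [0.45, 0, 0, 0.04, 0], [0.45, 0, 0, 0.04, 0]])

```text
time: 12.6
tool_pos: [0.5917, -0.137, 0.1671]
tool_rot: [3.141, -0.0, -3.064]
contact_force: [1.1, -0.1, -0.9]
opening: 0.0415
grip_force: 0.0
```

Request:
send_rows(targets=[[0.3, -0.04, 0, 0.02, 0], [0.1, -0.045, 0, 0, 0], [0, -0.045, 0, 0, 0], [0, -0.045, -0.003, 0, 0], [0, -0.03, -0.006, 0, 0]])

```text
time: 13.1
tool_pos: [0.3843, -0.1453, 0.1859]
tool_rot: [-3.142, -0.0, -3.063]
contact_force: [-0.3, -0.9, 0.7]
opening: 0.0059
grip_force: 0.0
```

Run:
```python
from h import *
s=observe();print(s["tool_pos"],s["tool_rot"],s["opening"],s["contact_force"],s["time"])
for n in("scene","top"):
    im,d,W=cloud(n); cv2.imwrite(f"pics/{n}3.png",im[...,::-1]); im=im.astype(int)
    red=(im[...,0]>1.8*im[...,1]+10)&(im[...,0]>1.8*im[...,2]+10)&(W[...,0]>.45)&(W[...,0]<.75)&(W[...,1]<-.08)&(W[...,2]>.035)
    P=W[red]; r=cv2.minAreaRect(P[:,:2].astype(np.float32)); print(n,len(P),r,np.percentile(P[:,2],[3,50,97]))
    cv2.imwrite("pics/c3.png",cv2.resize(im[150:310,200:440].astype(np.uint8)[...,::-1],None,fx=3.3,fy=3.3)) if n=="scene" else 0
```

```text
[ 0.38428469 -0.14534896  0.18586182] [-3.14156290e+00 -1.44408751e-04 -3.06322896e+00] 0.005910070563901688 [-0.25186969 -0.93274069  0.67552835] 13.1
scene 407 ((0.5854728817939758, -0.14160439372062683), (0.15523873269557953, 0.03272964060306549), 4.258702278137207) [0.04103582 0.05294269 0.05926755]
top 710 ((0.5934665203094482, -0.1370488852262497), (0.1491861641407013, 0.03770288825035095), 4.397427082061768) [0.04289096 0.05380727 0.05974968]
```

View pics/c3.png

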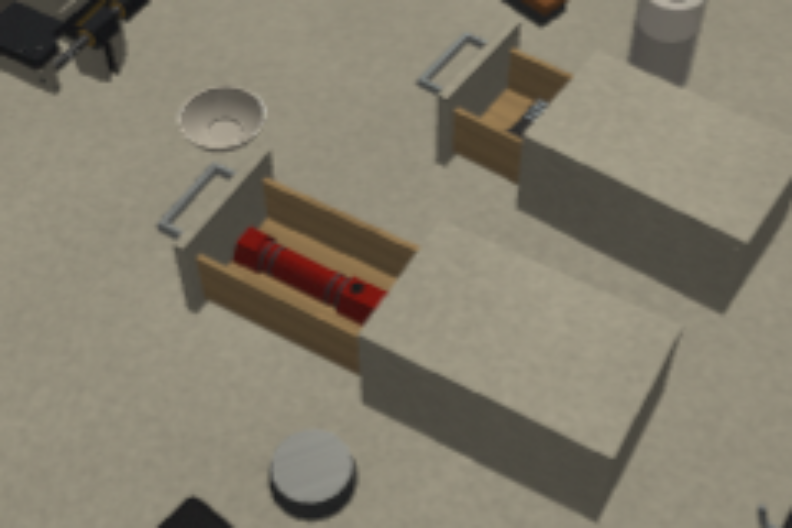

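The crop shows the flashlight lying flat in the drawer (tail at 250,247, head at 370,297), inside the walls, front panel and cabinet edge. Next I'll push the handle with shut fingers.

Request:
send_rows(targets=[[0, 0.02, -0.003, -0.03, 0], [0, 0.013, 0, -0.035, 0], [0, 0, 0, -0.035, 0], [0, 0, 0, -0.026, 0], [0, 0, 0, 0, 0]])

```text
time: 13.7
tool_pos: [0.4189, -0.1481, 0.0569]
tool_rot: [3.138, -0.005, -3.064]
contact_force: [0.4, 0.1, -0.8]
opening: 0.0006
grip_force: 0.0
```

Request:
send_rows(targets=[[0, 0.01, 0.0008, 0, 0], [0, 0.005, 0.0004, 0, 0], [0, 0.005, 0.0004, 0, 0], [0, 0.005, 0.0004, 0, 0], [0, 0.005, 0.0004, 0, 0]])

```text
time: 14.2
tool_pos: [0.4505, -0.1467, 0.0599]
tool_rot: [-3.141, 0.0, -3.063]
contact_force: [-2.4, -0.3, 1.2]
opening: 0.0008
grip_force: 0.7
```

Request:
send_rows(targets=[[0, 0.008, 0.0006, 0, 0], [0, 0.01, 0.0008, 0, 0], [0, 0.01, 0.0008, 0, 0], [0, 0.01, 0.0008, 0, 0], [0, 0.01, 0.0008, 0, 0]])

```text
time: 14.7
tool_pos: [0.4989, -0.1427, 0.0592]
tool_rot: [3.141, -0.0, -3.064]
contact_force: [-1.3, 0.9, 1.1]
opening: 0.0005
grip_force: 0.8
```

Request:
send_rows(targets=[[0, 0.01, 0.0008, 0, 0], [0, 0.01, 0.0008, 0, 0], [0, 0.01, 0.0008, 0, 0], [0, 0.01, 0.0008, 0, 0], [0, 0.01, 0.0008, 0, 0]])

```text
time: 15.2
tool_pos: [0.5488, -0.1387, 0.0591]
tool_rot: [3.141, -0.0, -3.064]
contact_force: [-1.3, 0.7, 0.5]
opening: 0.0004
grip_force: 0.8
```

Request:
send_rows(targets=[[0, 0.01, 0.0008, 0, 0], [0, 0.01, 0.0008, 0, 0], [0, 0.01, 0.0008, 0, 0], [0, 0.008, 0.0006, 0, 0], [0, 0.006, 0.0005, 0, 0]])

```text
time: 15.7
tool_pos: [0.5928, -0.1353, 0.0591]
tool_rot: [-3.142, 0.0, -3.063]
contact_force: [-0.4, 0.7, -0.3]
opening: 0.0007
grip_force: 0.7
```

Request:
send_rows(targets=[[0, 0.005, 0.0004, 0, 0], [0, 0.005, 0.0004, 0, 0], [0, 0.005, 0.0004, 0, 0], [0, 0.003, 0.0002, 0, 0], [0, 0, 0, 0, 0]])

```text
time: 16.2
tool_pos: [0.6107, -0.1341, 0.0593]
tool_rot: [-3.141, 0.001, -3.064]
contact_force: [-0.6, 0.4, -0.4]
opening: 0.0005
grip_force: 0.0
```

Request:
send_rows(targets=[[0, 0.002, 0.0002, 0, 0], [0, 0.002, 0.0002, 0, 0], [0, 0.001, 0, 0, 0], [0, 0, 0, 0, 0]])

```text
time: 16.6
tool_pos: [0.6152, -0.1337, 0.0593]
tool_rot: [-3.142, 0.0, -3.064]
contact_force: [0.3, 0.1, -0.5]
opening: 0.0008
grip_force: 0.1
```

Request:
send_rows(targets=[[0, 0.002, 0.0002, 0, 0], [0, 0.002, 0.0002, 0, 0], [0, 0, 0, 0, 0]])

```text
time: 16.9
tool_pos: [0.6189, -0.1333, 0.0592]
tool_rot: [3.142, -0.001, -3.063]
contact_force: [-2.8, -1.0, 0.8]
opening: 0.0002
grip_force: 1.3
```

Request:
send_rows(targets=[[0, 0.001, 0.0001, 0, 0], [0, 0.001, 0.0001, 0, 0], [0, 0, 0, 0, 0]])

```text
time: 17.2
tool_pos: [0.619, -0.1333, 0.0592]
tool_rot: [3.141, -0.005, -3.063]
contact_force: [-10.0, -2.1, 5.0]
opening: 0.0006
grip_force: 4.9
```

Request:
send_rows(targets=[[0, 0.001, 0.0001, 0, 0], [0, 0, 0, 0, 0]])

```text
time: 17.4
tool_pos: [0.619, -0.1332, 0.0592]
tool_rot: [3.141, -0.007, -3.063]
contact_force: [-13.4, -1.8, 8.0]
opening: 0.0003
grip_force: 6.8
```

Request:
send_rows(targets=[[0, -0.005, 0, 0, 0], [0, -0.02, 0, 0, 0], [0, -0.04, 0, 0, 0], [0, -0.045, 0, 0.02, 0], [0, -0.04, 0, 0.04, 0]])

```text
time: 17.9
tool_pos: [0.4734, -0.1317, 0.113]
tool_rot: [3.139, -0.004, -3.064]
contact_force: [0.9, -0.3, 0.7]
opening: 0.0002
grip_force: 0.0
```

Request:
send_rows(targets=[[0, -0.02, -0.03, 0.03, 0], [0, -0.01, -0.04, 0.02, 0], [0, 0, -0.045, 0, 0], [0, 0, 0, 0, 0], [0, 0, 0, 0, 0]])

```text
time: 18.4
tool_pos: [0.4467, -0.2484, 0.1645]
tool_rot: [3.141, 0.001, -3.066]
contact_force: [-1.1, 0.2, -0.5]
opening: 0.0008
grip_force: 0.0
```

Run:
```python
from h import *
s=observe();print(s["tool_pos"],s["time"])
for n in("scene","top"):
    im,d,W=cloud(n); cv2.imwrite(f"pics/{n}4.png",im[...,::-1])
    m=(W[...,2]>.090)&(W[...,2]<.1025)&(W[...,0]<.70)&(W[...,0]>.64)&(W[...,1]>-.22)&(W[...,1]<-.05)
    print(n,"panel",m.sum(),cv2.minAreaRect(W[m][:,:2].astype(np.float32)))
    m=(W[...,2]>.066)&(W[...,2]<.09)&(W[...,0]<.645)&(W[...,0]>.6)&(W[...,1]>-.22)&(W[...,1]<-.05)
    print("bar",m.sum(),np.median(W[m],0))
```

```text
[ 0.44667177 -0.24836731  0.16449277] 18.4
scene panel 178 ((0.6855639219284058, -0.1291949301958084), (0.03022567182779312, 0.1372700035572052), 4.182941436767578)
bar 104 [ 0.63844511 -0.13252989  0.07877158]
top panel 384 ((0.6856277585029602, -0.12958301603794098), (0.0326877124607563, 0.13555873930454254), 4.4490180015563965)
bar 185 [ 0.63477304 -0.13068341  0.07859327]
```

View pics/scene4.png

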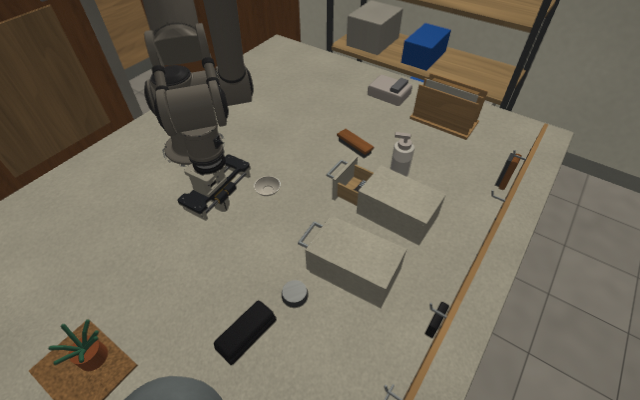

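View pics/top4.png

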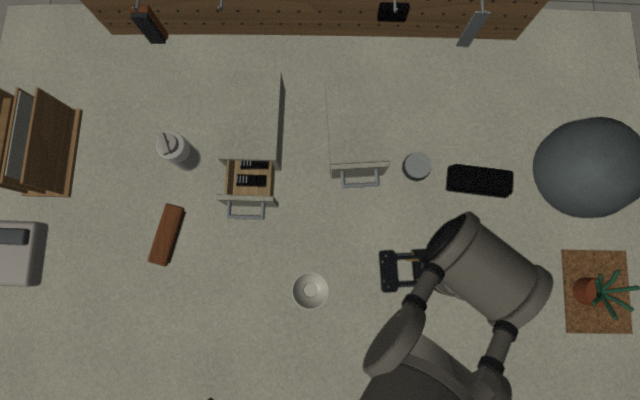

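Both views show the empty drawer's panel flush with its cabinet (top view 360,165). The buckle drawer is still ajar, and the brush, dish, tin, case and dispenser are where they were.

```bash
python3 -c "from cell import *; print(hand_in())"
```

```text
the job is handed in; nothing more can be done
None
```

The red flashlight is lying flat in the empty drawer, which is pushed fully shut; the camera views show the buckle drawer and everything else unmoved, and the job was handed in at about 18.5 s.

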